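# Test a crushed tin with the hand probe

### The job

Slide the crushed food tin along the bench, without lifting it, until it lies wholly on the round steel test plate. Then take the metal tester out of its stand and, holding it upright, press its sprung tip lightly on the black spot marked on the tin's top. Finish while still holding the tester there, the tin still on the plate, and leave everything else on the bench as it is.

Things in the scene. Friction and masses are not known exactly. Their poses are not given: they have to be found in the camera images.
- tin: crushed round food tin, a flat bare-metal disc 96 mm in diameter and 24 mm high, about 90 g, loose on the bench (too wide to grasp across); its mass and friction vary a little; origin at the centre of its underside, z up. At the start it lies to one side of the plate, left or right
- tin_spot (a point): centre of the black round spot (16 mm in diameter) marked on the flat top of the tin, 20 mm off the tin's centre along the tin's own x axis, 24 mm above its underside
- plate: round steel test plate 150 mm in diameter (with a dark edge ring 4 mm wide around that), let flush into the bench top, fixed: things slide on and off it freely; origin at its centre at bench height
- stand: fixed upright plastic tube that holds the tester, on the other side of the plate from the tin: foot 90 mm in diameter and 8 mm high, tube 48 mm outside and 30 mm inside diameter, open at the top, rim 75 mm above the bench; origin at the centre of its underside
- tester: pen-shaped metal tester, 0.15 kg, hanging upright in the stand, axis along its z (up). Origin at the barrel's lower end, 30 mm above the bench in the stand. Barrel 22 mm in diameter from 0 to 45 mm, collar 40 mm in diameter from 45 to 51 mm (rests on the stand's rim), round black handle 26 mm in diameter from 51 to 125 mm, to grip from above; lift it 60 mm or more to clear the stand
- tester_point (a point): the rounded end of the tester's sprung brass tip (8 mm in diameter), on the tester's axis, 15 mm below the tester's origin when the tip is not pressed
- tester_tip (a joint): how far the sprung tip is pressed into the barrel: 0 m out, 0.010 m fully in. It starts to yield at about 1 N and takes about 4 N when fully in (300 N/m)
- can_a: one of two empty, uncrushed soda cans standing upright (66 mm diameter, 120 mm high); bystander; origin at the centre of its underside
- can_b: the other empty, uncrushed soda can standing upright (66 mm diameter, 120 mm high); bystander; origin at the centre of its underside
- tray: purple plastic sorting tray, open box 160 x 280 x 50 mm; bystander; origin under its centre
- mallet: small wooden mallet lying on the bench, head 44 mm diameter x 90 mm, handle 180 mm long; bystander; origin under the head, handle along its -x
- ladle: stainless ladle lying on the bench, bowl 84 mm wide and 35 mm high, handle reaching 250 mm; bystander; origin under the bowl, handle along its -x
- jar: closed glass jar standing on the bench, 72 mm diameter, 110 mm high; bystander; origin at the centre of its underside
Not all that is in view belongs to the job. There is more than one size of the tester; the one meant has the size given above.

How it is judged:
By the outcome, as a careful person would: the job done as asked, in the order asked, and still so for the second after the job is handed in, while the arm keeps its last pose, push and grip.
It also fails if it takes over 64 s, if anything falls off the work surface, if the arm or the gripper's body presses on something with over 40 N, if the wrist force passes 120 N, or if a joint passes its speed limit or range.

### The arm

A 6-joint arm with a two-finger parallel gripper is mounted at the origin on the work surface. World frame = base frame: x ahead of the robot, y to its left, z up, the work surface at z = 0. Lengths are in m, angles in rad, forces in N, time in s.
With the tool pointing down it reaches from about 0.375 to 0.9 m from the base axis. Payload 3.1 kg.
Tool frame: the origin (TCP) lies where the fingers leave the gripper's body, on its centre line; the fingertips stand 73 mm ahead of it and the grasp point (between the pads) lies 54 mm ahead of it; z points along the fingers, y is the line along which they close (so a half turn about z gives the same grasp; the last joint's range is limited). The gripper opens to 85 mm and grips with 20 to 120 N. Pads are 22 mm wide; open, the fingers measure 114 mm over their backs; the gripper's body (76 mm by 85 mm) begins 54 mm behind the grasp point. The pads swing forward as they close: fully open they stand 13 mm farther back than shut.
Start: joints at [1.073, 0.527, 1.433, -0, 1.181, -0.178], TCP at [0.196, 0.593, 0.304] pointing down, gripper open.
Joint ranges: [-3.08, 3.08], [-0.75, 2.2], [0.22, 2.44], [-1.43, 4.57], [0, 2.65], [-2.85, 2.85]. Speed limits (rad/s): [2.79, 2.79, 3.14, 3.14, 3.14, 3.14].

### API

Orientations are given as a unit quaternion [x, y, z, w].
In Python, from station import manip gives the robot as it stands.
- The arm moves only by the shell command python3 -m crank 'ROWS' [FORCE]. ROWS is JSON, a list of rows, each an object with "dp": the shift along the tool's x, y, z normalised to -1 to 1, where 1 is 50 cm, a list of three; "delta_rot": the turn, a rotation vector about the tool's x, y, z normalised to -1 to 1, where 1 is 2 pi rad, a list of three; "fingers": the opening, from -1 (shut) to 1 (fully open). A call has 1 to 12 rows; each row shifts and turns the commanded pose from where the row before left it, along the tool's axes as they then stand; what a row does not reach is not made up. A row lasts 1/12 s, in which the tool goes at most 41.7 mm and 7.16 degrees, less where a joint would pass 70% of its speed; a pose out of reach is approached as far as the arm can. A call with a number of a shift or a turn outside -1 to 1 is refused whole. A call with a gripper value outside its range is refused whole. The fingers move at their own pace and stop on an object; FORCE is the grip in N (left out, the last holds). Time passes only in rows, so rows that do not move let the fingers close. It gives the time, the measured TCP pose, the force, the opening and the grip force at its end, in the units of the state.
- manip.sense(): the state, without advancing time (a new reading comes with each control period).
- manip.snapshot(name): name is "scene" or "top"; returns (picture, depth): 384x512x3 uint8, red, green, blue; 384x512 float32, m along the optical axis (not along the pixel's ray), 0 where there is no reading.
- manip.camera_model(name): a dict with "fx", "fy", "cx", "cy" (pixels), "k1" (the pictures are not rectified: a ray, as slopes to the right and down, at radius r is drawn at 1 + k1 r^2 times it, then the intrinsics apply), "origin" and "attitude" of the camera in the world. Camera axes: x right, y up, looking along -z (the intrinsics and any distortion apply to the point x, -y, -z); pixel columns grow to the right and rows downward; lengths in m; the calibration is good to about 2 mm. A picture is of the moment at which its call begins. camera_model takes no time and is no camera call.
- manip.sign_off(): hands the job in; it is judged then, once.
The state is a dict: "t": time; "q": joint angles; "qd": joint speeds; "tau": joint torques, N m; "tcp_pos": TCP position; "tool_rot": TCP orientation; "force": force on the tool from outside, world axes, zero at the start; "ft_torque": the same for the moment, N m; "finger_gap": opening from 0.0 (shut) to 1.0 (fully open); "gripper_force": force on a finger pad.
Only numpy, scipy, OpenCV 4.12 (cv2) and the standard library are available. Lean on these libraries where they do the work, as an engineer would, in place of code of your own. Each camera call takes 0.05 s, during which the arm holds its last target. There are 200 camera calls.

## Working session

There is one attempt and no reset: what is moved stays moved. The work goes in short steps, Python scripts to look and compute and a shell command to move; the robot and the scene stay as the last step left them, time stands still between calls to the robot, and variables do not carry over. Pictures are saved under pics/ and viewed, at most 10 in all, crops included, and the job is handed in when it is done.

```bash
mkdir -p pics; ls; python3 - <<'E'
from station import manip
import cv2,numpy as np
for n in ("scene","top"):
    p,d=manip.snapshot(n); cv2.imwrite(f"pics/{n}0.png",p[:,:,::-1]); np.save(f"pics/{n}0.npy",d)
    print(manip.camera_model(n))
print(manip.sense())
E
```

```text
pics
{'fx': 367.07991367760957, 'fy': 367.07991367760957, 'cx': 254.74509783058312, 'cy': 196.51246762024283, 'k1': -0.09630428920872275, 'origin': array([0.97341833, 0.7005246 , 0.60648872]), 'attitude': array([0.1189183 , 0.42870561, 0.85871269, 0.25432746])}
{'fx': 483.083556626601, 'fy': 483.083556626601, 'cx': 259.1068354392294, 'cy': 189.2524725352865, 'k1': 0.008199726850706272, 'origin': array([0.46176696, 0.09970025, 1.16795626]), 'attitude': array([ 0.04097636, -0.03785633, -0.70572143,  0.70628967])}
{'t': 0.1, 'q': array([ 1.07350992e+00,  5.28385561e-01,  1.43377022e+00,  1.25060491e-05,
        1.18139602e+00, -1.78525696e-01]), 'qd': array([ 0.0014633 , -0.0019216 , -0.00310829, -0.00110679, -0.00125112,
        0.00136117]), 'tau': array([-1.16526833e-03, -4.43307030e+01, -1.78586876e+01, -3.11346557e-04,
        3.99330806e-03, -2.75131572e-05]), 'tcp_pos': array([0.1956114 , 0.59307435, 0.30302499]), 'tool_rot': array([ 1.58708718e-01,  9.87324963e-01, -9.22264389e-04, -3.30196882e-04]), 'force': array([-0.20721522,  0.58987283, -0.32166891]), 'ft_torque': array([ 0.00919336, -0.00316345, -0.05564848]), 'gripper_force': 0.0, 'finger_gap': 1.0021364252318112}
```

View pics/top0.png

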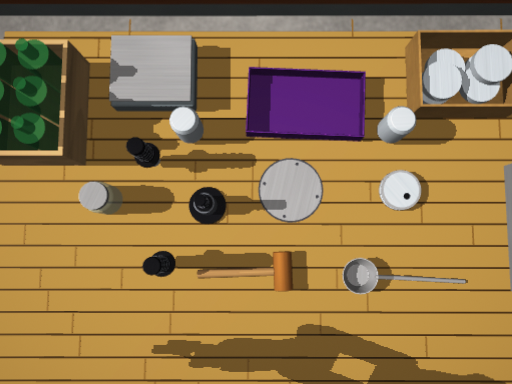

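View pics/scene0.png

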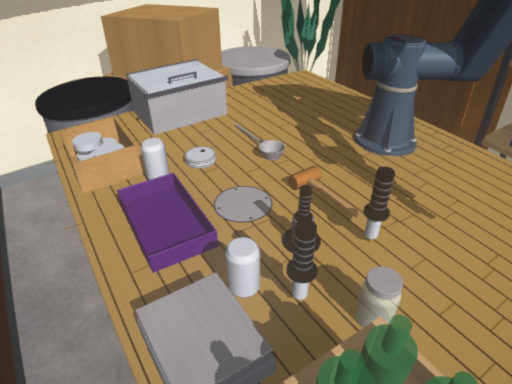

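The top view shows the tin at (401,190) with its spot at (407,196), the plate at (291,190), and a black stand with a tester at (207,205). There are two other tester-like items at (145,152) and (160,264), and the mallet is at (240,272). The scene view shows the stand near (303,230) and look-alikes standing free at (300,260) and (378,205). Next I'll measure the positions and confirm which tester is in the stand.

```bash
cat > h.py <<'E'
import numpy as np,cv2
from scipy.spatial.transform import Rotation as R
from station import manip
def K(n):
    c=manip.camera_model(n); return c,np.array([[c['fx'],0,c['cx']],[0,c['fy'],c['cy']],[0,0,1.]]),np.array([c['k1'],0,0,0,0.])
def ray(n,uv):
    c,k,D=K(n); s=cv2.undistortPoints(np.array(uv,float).reshape(-1,1,2),k,D)[:,0]
    return c['origin'],R.from_quat(c['attitude']).apply(np.c_[s[:,0],-s[:,1],-np.ones(len(s))])
def onz(n,uv,z):
    o,d=ray(n,uv); return o+d*((z-o[2])/d[:,2])[:,None]
def cloud(n,dep):
    v,u=np.nonzero(dep>0); o,d=ray(n,np.c_[u,v]); out=np.full(dep.shape+(3,),np.nan); out[v,u]=o+d*dep[v,u][:,None]; return out
def proj(n,P):
    c,k,D=K(n); q=R.from_quat(c['attitude']).inv().apply(np.atleast_2d(P)-c['origin'])*[1,-1,-1]
    return cv2.projectPoints(q,np.zeros(3),np.zeros(3),k,D)[0][:,0]
def circ(P):
    A=np.c_[2*P[:,:2],np.ones(len(P))]; s=np.linalg.lstsq(A,(P[:,:2]**2).sum(1),rcond=None)[0]; return s[:2],np.sqrt(s[2]+s[:2]@s[:2])
E
python3 - <<'E'
from h import *
im=cv2.imread('pics/top0.png'); d=np.load('pics/top0.npy'); C=cloud('top',d); Z=C[...,2]
sat=cv2.cvtColor(im,cv2.COLOR_BGR2HSV)[...,1]; v=im.max(2)
def big(m,box):
    x0,x1,y0,y1=box; q=np.zeros_like(m,np.uint8); q[y0:y1,x0:x1]=m[y0:y1,x0:x1]
    c=max(cv2.findContours(q,cv2.RETR_EXTERNAL,cv2.CHAIN_APPROX_NONE)[0],key=cv2.contourArea); return c[:,0]
print('bench z',np.nanmedian(Z[225:240,300:400]))
for n,b,z in(('tin',(370,430,160,220),.024),('plate',(250,330,150,228),0)):
    c=big((sat<90),b); print(n,circ(onz('top',c,z)), cv2.minEnclosingCircle(c))
b=(392,418,183,208); c=big(v<70,b); print('spot',onz('top',[c.mean(0)],.024),cv2.contourArea(c))
for n,(x0,x1,y0,y1) in dict(stand=(180,232,180,230),dA=(120,165,130,172),dB=(138,180,245,280),can1=(165,205,100,145),can2=(375,420,100,145),jar=(75,125,178,215),mallet=(195,295,245,295)).items():
    P=C[y0:y1,x0:x1].reshape(-1,3); P=P[P[:,2]>.012]; t=P[:,2].max(); T=P[P[:,2]>t-.008]
    print(n,'top',t.round(3),'topctr',T.mean(0).round(3),'ext',np.ptp(T,0)[:2].round(3),'bb',P.min(0).round(3),P.max(0).round(3))
x=C[180:232,180:232].reshape(-1,3)
print('stand hist',np.histogram(x[:,2],bins=np.arange(-.005,.2,.01))[0])
s=cv2.imread('pics/scene0.png')[140:320,240:410]; t=im[120:290,120:240]
cv2.imwrite('pics/crop.png',np.hstack([cv2.resize(t,(390,552),interpolation=2),cv2.resize(s,(400,552),interpolation=2)]))
E
```

```text
bench z -0.00023845449918957762
tin (array([ 0.58906653, -0.2293147 ]), np.float64(0.04846739818650188)) ((399.53704833984375, 189.7345733642578), 21.400753021240234)
plate (array([0.59189269, 0.02911882]), np.float64(0.07699616677065786)) ((290.2724914550781, 189.83914184570312), 32.26445388793945)
spot [[ 0.5748924  -0.24452411  0.024     ]] 16.5
stand top 0.16 topctr [0.553 0.229 0.155] ext [0.024 0.024] bb [0.515 0.189 0.012] [0.589 0.268 0.16 ]
dA top 0.204 topctr [0.66  0.358 0.198] ext [0.035 0.034] bb [0.632 0.33  0.018] [0.688 0.385 0.204]
dB top 0.202 topctr [0.418 0.317 0.198] ext [0.035 0.034] bb [0.39  0.289 0.084] [0.445 0.341 0.202]
can1 top 0.125 topctr [0.736 0.272 0.12 ] ext [0.055 0.058] bb [0.703 0.24  0.012] [0.809 0.335 0.125]
can2 top 0.126 topctr [ 0.736 -0.213  0.12 ] ext [0.057 0.056] bb [ 0.703 -0.284  0.013] [ 0.811 -0.181  0.126]
jar top 0.114 topctr [0.566 0.471 0.11 ] ext [0.06  0.061] bb [0.531 0.433 0.012] [0.601 0.502 0.114]
mallet top 0.049 topctr [0.4   0.049 0.044] ext [0.088 0.028] bb [0.353 0.028 0.017] [0.442 0.249 0.049]
stand hist [1649  622    5   11    8   14    7   56  137   10    3    8    9    7
    9   77   44    0    0    0]
```

View pics/crop.png

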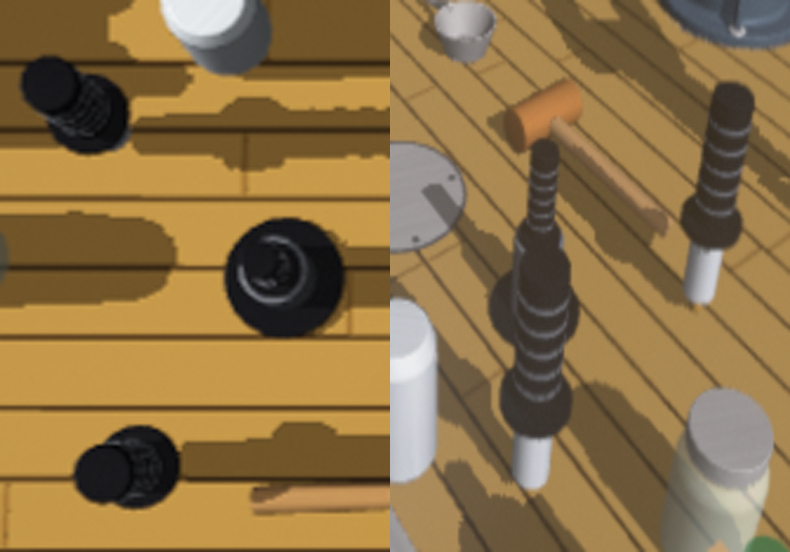

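Candidates for the tester, in top-view pixels:
- **(145,152):** handle about 35 mm, top at 0.204 m.
- **(160,264):** the same large size.
- **(207,205):** handle about 24–26 mm, top at 0.155 m, hanging in the tube.

Only (207,205) fits: 26 mm handle, top at 30+125 = 155 mm. The crop confirms it is the slim one in the stand, and the other two are thicker and stand free.

First I turn the tool so its y axis lies along world x. That lets the open fingers cradle the tin while pushing towards +y.

```bash
python3 -m crank '[{"dp":[0,0,0],"delta_rot":[0,0,0.0181],"fingers":1},{"dp":[0,0,0],"delta_rot":[0,0,0.0181],"fingers":1},{"dp":[0,0,0],"delta_rot":[0,0,0.0181],"fingers":1},{"dp":[0,0,0],"delta_rot":[0,0,0.0181],"fingers":1},{"dp":[0,0,0],"delta_rot":[0,0,0.0181],"fingers":1},{"dp":[0,0,0],"delta_rot":[0,0,0.0181],"fingers":1},{"dp":[0,0,0],"delta_rot":[0,0,0.0181],"fingers":1},{"dp":[0,0,0],"delta_rot":[0,0,0.0181],"fingers":1},{"dp":[0,0,0],"delta_rot":[0,0,0.0181],"fingers":1},{"dp":[0,0,0],"delta_rot":[0,0,0.0181],"fingers":1},{"dp":[0,0,0],"delta_rot":[0,0,0.0181],"fingers":1},{"dp":[0,0,0],"delta_rot":[0,0,0],"fingers":1}]'
cat > go.py <<'E'
import sys; from h import *
s=manip.sense(); T=np.array([float(a) for a in sys.argv[1:4]])
r=R.from_quat(s['tool_rot']); M=np.c_[[0,1,0],[1,0,0],[0,0,-1]].astype(float)
print('t',s['t'].round(2),'tcp',s['tcp_pos'].round(4),'F',s['force'].round(2),'gap',round(s['finger_gap'],3),'gf',round(s['gripper_force'],1))
print('dp total',(r.inv().apply(T-s['tcp_pos'])/.5).round(4),'rot',((r.inv()*R.from_matrix(M)).as_rotvec()/2/np.pi).round(5),'q6',s['q'][5].round(2))
E
python3 go.py 0.589 -0.315 0.30
```

```text
t: 1.1
tcp_pos: [0.1957, 0.5932, 0.3034]
tool_rot: [0.707, 0.707, -0.001, 0.0]
force: [-0.2, -0.0, 0.1]
finger_gap: 1.001
gripper_force: 0.0Traceback (most recent call last):
  File "go.py", line 4, in <module>
    print('t',s['t'].round(2),'tcp',s['tcp_pos'].round(4),'F',s['force'].round(2),'gap',round(s['finger_gap'],3),'gf',round(s['gripper_force'],1))
              ^^^^^^^^^^^^
AttributeError: 'float' object has no attribute 'round'
```

```bash
sed -i "s/s\['t'\].round(2)/round(s['t'],2)/" go.py
python3 -m crank '[{"dp":[-0.065,0.028,0],"delta_rot":[0,0,0],"fingers":1},{"dp":[-0.065,0.028,0],"delta_rot":[0,0,0],"fingers":1},{"dp":[-0.065,0.028,0],"delta_rot":[0,0,0],"fingers":1},{"dp":[-0.065,0.028,0],"delta_rot":[0,0,0],"fingers":1},{"dp":[-0.065,0.028,0],"delta_rot":[0,0,0],"fingers":1},{"dp":[-0.065,0.028,0],"delta_rot":[0,0,0],"fingers":1},{"dp":[-0.065,0.028,0],"delta_rot":[0,0,0],"fingers":1},{"dp":[-0.065,0.028,0],"delta_rot":[0,0,0],"fingers":1},{"dp":[-0.065,0.028,0],"delta_rot":[0,0,0],"fingers":1},{"dp":[-0.065,0.028,0],"delta_rot":[0,0,0],"fingers":1},{"dp":[-0.065,0.028,0],"delta_rot":[0,0,0],"fingers":1},{"dp":[-0.065,0.028,0],"delta_rot":[0,0,0],"fingers":1}]' | head -2
python3 -m crank '[{"dp":[-0.065,0.028,0],"delta_rot":[0,0,0],"fingers":1},{"dp":[-0.065,0.028,0],"delta_rot":[0,0,0],"fingers":1},{"dp":[-0.065,0.028,0],"delta_rot":[0,0,0],"fingers":1},{"dp":[-0.065,0.028,0],"delta_rot":[0,0,0],"fingers":1},{"dp":[-0.065,0.028,0],"delta_rot":[0,0,0],"fingers":1},{"dp":[-0.065,0.028,0],"delta_rot":[0,0,0],"fingers":1},{"dp":[-0.065,0.028,0],"delta_rot":[0,0,0],"fingers":1},{"dp":[-0.065,0.028,0],"delta_rot":[0,0,0],"fingers":1},{"dp":[-0.065,0.028,0],"delta_rot":[0,0,0],"fingers":1},{"dp":[-0.065,0.028,0],"delta_rot":[0,0,0],"fingers":1},{"dp":[-0.065,0.028,0],"delta_rot":[0,0,0],"fingers":1},{"dp":[-0.065,0.028,0],"delta_rot":[0,0,0],"fingers":1}]' | head -2
python3 -m crank '[{"dp":[-0.065,0.028,0],"delta_rot":[0,0,0],"fingers":1},{"dp":[-0.065,0.028,0],"delta_rot":[0,0,0],"fingers":1},{"dp":[-0.065,0.028,0],"delta_rot":[0,0,0],"fingers":1},{"dp":[-0.065,0.028,0],"delta_rot":[0,0,0],"fingers":1},{"dp":[0,0,0],"delta_rot":[0,0,0],"fingers":1},{"dp":[0,0,0],"delta_rot":[0,0,0],"fingers":1}]' | head -2
python3 go.py 0.589 -0.315 0.09
```

```text
t: 2.1
tcp_pos: [0.3645, 0.2021, 0.304]
t: 3.1
tcp_pos: [0.5329, -0.1879, 0.3037]
t: 3.6
tcp_pos: [0.5888, -0.3179, 0.3029]
t 3.6 tcp [ 0.5888 -0.3179  0.3029] F [0.88 0.92 0.18] gap 1.003 gf 0.0
dp total [0.0057 0.0007 0.4258] rot [-8.0e-05 -9.0e-05  1.6e-04] q6 -0.66
```

```bash

python3 -m crank '[{"dp":[0,0,0.07],"delta_rot":[0,0,0],"fingers":1},{"dp":[0,0,0.07],"delta_rot":[0,0,0],"fingers":1},{"dp":[0,0,0.07],"delta_rot":[0,0,0],"fingers":1},{"dp":[0,0,0.07],"delta_rot":[0,0,0],"fingers":1},{"dp":[0,0,0.07],"delta_rot":[0,0,0],"fingers":1},{"dp":[0,0,0.07],"delta_rot":[0,0,0],"fingers":1},{"dp":[0,0,0.03],"delta_rot":[0,0,0],"fingers":1},{"dp":[0,0,0],"delta_rot":[0,0,0],"fingers":1},{"dp":[0,0,0],"delta_rot":[0,0,0],"fingers":1}]'
python3 - <<'E'
from h import *
p,d=manip.snapshot('scene'); P=manip.sense()['tcp_pos']
u=proj('scene',P-[0,0,.06])[0].astype(int); print(u)
C=cloud('scene',d); m=(abs(C[...,0]-P[0])<.08)&(abs(C[...,1]-P[1])<.025)&(C[...,2]<P[2]+.02)&(C[...,2]>.005)
print(np.histogram(C[...,2][m],bins=np.arange(0,.1,.004))[0])
x0,y0=np.maximum(u-60,0);cv2.imwrite('pics/f1.png',cv2.resize(p[y0:y0+120,x0:x0+120,::-1],(560,560),interpolation=2))
E
```

```text
t: 4.35
tcp_pos: [0.5887, -0.3152, 0.079]
tool_rot: [0.706, 0.708, -0.0, -0.001]
force: [0.5, 0.6, 0.6]
finger_gap: 1.0
gripper_force: 0.0
[189 143]
[ 0  0  0  0  0  2  7 16 10 10 15 13  9 12 15  8 18 26 38 30 41 46 41 38]
```

View pics/f1.png

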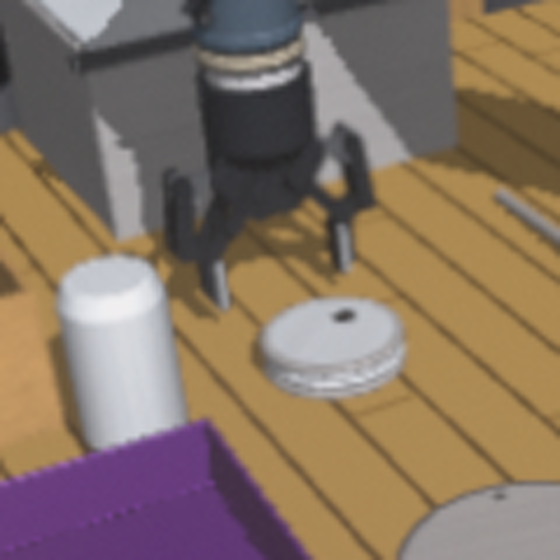

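The open fingertips end at about z = 0.02, so the pads sit 13 mm back as described. The tin is ahead of them. I'll lower 14 mm more and push.

```bash

python3 -m crank '[{"dp":[0,0,0.014],"delta_rot":[0,0,0],"fingers":1},{"dp":[0,0,0.014],"delta_rot":[0,0,0],"fingers":1},{"dp":[0,0,0],"delta_rot":[0,0,0],"fingers":1},{"dp":[0.02,0,0],"delta_rot":[0,0,0],"fingers":1},{"dp":[0.02,0,0],"delta_rot":[0,0,0],"fingers":1},{"dp":[0.02,0,0],"delta_rot":[0,0,0],"fingers":1},{"dp":[0.02,0,0],"delta_rot":[0,0,0],"fingers":1},{"dp":[0.02,0,0],"delta_rot":[0,0,0],"fingers":1},{"dp":[0.02,0,0],"delta_rot":[0,0,0],"fingers":1},{"dp":[0.02,0,0],"delta_rot":[0,0,0],"fingers":1},{"dp":[0.02,0,0],"delta_rot":[0,0,0],"fingers":1},{"dp":[0.02,0,0],"delta_rot":[0,0,0],"fingers":1}]'
python3 -m crank '[{"dp":[0.02,0,0],"delta_rot":[0,0,0],"fingers":1},{"dp":[0.02,0,0],"delta_rot":[0,0,0],"fingers":1},{"dp":[0.02,0,0],"delta_rot":[0,0,0],"fingers":1},{"dp":[0.02,0,0],"delta_rot":[0,0,0],"fingers":1},{"dp":[0.02,0,0],"delta_rot":[0,0,0],"fingers":1},{"dp":[0.02,0,0],"delta_rot":[0,0,0],"fingers":1},{"dp":[0.02,0,0],"delta_rot":[0,0,0],"fingers":1},{"dp":[0.02,0,0],"delta_rot":[0,0,0],"fingers":1},{"dp":[0.02,0,0],"delta_rot":[0,0,0],"fingers":1},{"dp":[0.02,0,0],"delta_rot":[0,0,0],"fingers":1},{"dp":[0.01,0,0],"delta_rot":[0,0,0],"fingers":1},{"dp":[0,0,0],"delta_rot":[0,0,0],"fingers":1}]'
python3 - <<'E'
from h import *
p,d=manip.snapshot('scene'); P=manip.sense()['tcp_pos']
C=cloud('scene',d); m=(abs(C[...,2]-.024)<.005)&(abs(C[...,0]-.59)<.07)&(C[...,1]>P[1]-.01)&(C[...,1]<.15)
Q=C[m]; print(len(Q),Q.min(0),Q.max(0),np.median(Q,0))
u=np.array([220,180]); x0,y0=u-80;cv2.imwrite('pics/f2.png',cv2.resize(p[y0:y0+160,x0:x0+160,::-1],(560,560),interpolation=2))
E
```

```text
t: 5.4
tcp_pos: [0.5888, -0.2252, 0.0651]
tool_rot: [0.707, 0.708, 0.0, 0.0]
force: [-0.0, -0.2, 0.5]
finger_gap: 1.002
gripper_force: 0.7
t: 6.4
tcp_pos: [0.5883, -0.1194, 0.0648]
tool_rot: [0.706, 0.708, -0.0, -0.001]
force: [0.2, -0.4, 0.2]
finger_gap: 0.998
gripper_force: 0.0
550 [ 0.53355584 -0.12949817  0.01904596] [ 0.64747267 -0.03858784  0.02837072] [ 0.59356539 -0.08473516  0.0246197 ]
```

View pics/f2.png

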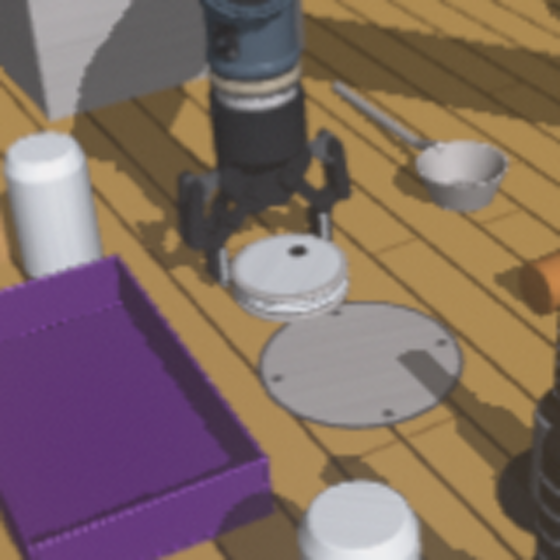

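The tin rides squarely between the fingers, at crop (290,275), with its centre at y ≈ -0.087. Another 115 mm takes it to the plate's centre. Then I back off and rise.

```bash

python3 -m crank '[{"dp":[0.02,0,0],"delta_rot":[0,0,0],"fingers":1},{"dp":[0.02,0,0],"delta_rot":[0,0,0],"fingers":1},{"dp":[0.02,0,0],"delta_rot":[0,0,0],"fingers":1},{"dp":[0.02,0,0],"delta_rot":[0,0,0],"fingers":1},{"dp":[0.02,0,0],"delta_rot":[0,0,0],"fingers":1},{"dp":[0.02,0,0],"delta_rot":[0,0,0],"fingers":1},{"dp":[0.02,0,0],"delta_rot":[0,0,0],"fingers":1},{"dp":[0.02,0,0],"delta_rot":[0,0,0],"fingers":1},{"dp":[0.02,0,0],"delta_rot":[0,0,0],"fingers":1},{"dp":[0.02,0,0],"delta_rot":[0,0,0],"fingers":1},{"dp":[0.016,0,0],"delta_rot":[0,0,0],"fingers":1},{"dp":[0.01,0,0],"delta_rot":[0,0,0],"fingers":1}]'
python3 -m crank '[{"dp":[0.005,0,0],"delta_rot":[0,0,0],"fingers":1},{"dp":[0,0,0],"delta_rot":[0,0,0],"fingers":1},{"dp":[-0.04,0,0],"delta_rot":[0,0,0],"fingers":1},{"dp":[-0.06,0,0],"delta_rot":[0,0,0],"fingers":1},{"dp":[0,0,-0.075],"delta_rot":[0,0,0],"fingers":1},{"dp":[0,0,-0.075],"delta_rot":[0,0,0],"fingers":1},{"dp":[0,0,-0.075],"delta_rot":[0,0,0],"fingers":1},{"dp":[0,0,-0.075],"delta_rot":[0,0,0],"fingers":1},{"dp":[-0.07,0,-0.04],"delta_rot":[0,0,0],"fingers":1},{"dp":[-0.07,0,-0.03],"delta_rot":[0,0,0],"fingers":1},{"dp":[-0.07,0,0],"delta_rot":[0,0,0],"fingers":1},{"dp":[-0.07,0,0],"delta_rot":[0,0,0],"fingers":1}]'
python3 - <<'E'
from h import *
p,d=manip.snapshot('top'); q,e=manip.snapshot('scene')
cv2.imwrite('pics/t2.png',p[:,:,::-1]);cv2.imwrite('pics/s2.png',q[:,:,::-1])
C=cloud('top',d);m=(C[...,2]>.015)&(C[...,2]<.04)&(abs(C[...,0]-.59)<.08)&(abs(C[...,1]-.03)<.08)
c=max(cv2.findContours(m.astype(np.uint8),0,1)[0],key=cv2.contourArea)[:,0]; print('tin',circ(onz('top',c,.024)))
for n,I in(('top',p),('scene',q)):
    pr=proj(n,[.59,.029,.024])[0]; g=I.max(2); M=(g<75).astype(np.uint8)
    k,_,st,ce=cv2.connectedComponentsWithStats(M)
    for i in range(1,k):
        if np.hypot(*(ce[i]-pr))<28 and 6<st[i,4]<80: print(n,ce[i],st[i,4],onz(n,[ce[i]],.024))
c=p[140:250,180:340,::-1];s=q[150:260,200:360,::-1]
cv2.imwrite('pics/c2.png',np.vstack([cv2.resize(a,(436,300),interpolation=2) for a in(c,s)]))
E
```

```text
t: 7.45
tcp_pos: [0.5883, -0.0068, 0.0649]
tool_rot: [0.706, 0.708, -0.0, -0.0]
force: [0.4, -0.5, -0.5]
finger_gap: 1.0
gripper_force: 0.3
t: 8.45
tcp_pos: [0.589, -0.1977, 0.2521]
tool_rot: [0.707, 0.707, 0.001, 0.002]
force: [-0.0, -0.3, -0.3]
finger_gap: 1.0
gripper_force: 0.0
tin (array([0.58896695, 0.02774715]), np.float64(0.04670741055447342))
top [296.38095238 195.76190476] 21 [[0.57437039 0.01615515 0.024     ]]
```

View pics/c2.png

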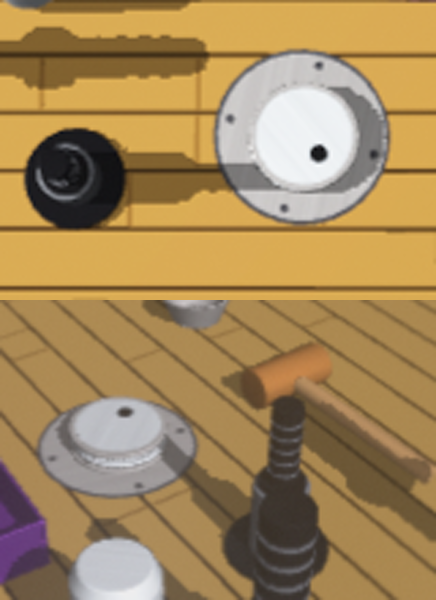

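The tin lies centred on the plate at (0.589, 0.028), with the spot at (0.574, 0.016) (top-view pixel (296,196)). The tester is still in its stand. I'll move over it now.

```bash

python3 -m crank '[{"dp":[0.072,-0.006,-0.003],"delta_rot":[0,0,0],"fingers":1},{"dp":[0.072,-0.006,-0.003],"delta_rot":[0,0,0],"fingers":1},{"dp":[0.072,-0.006,-0.003],"delta_rot":[0,0,0],"fingers":1},{"dp":[0.072,-0.006,-0.003],"delta_rot":[0,0,0],"fingers":1},{"dp":[0.072,-0.006,-0.003],"delta_rot":[0,0,0],"fingers":1},{"dp":[0.072,-0.006,-0.003],"delta_rot":[0,0,0],"fingers":1},{"dp":[0.072,-0.006,-0.003],"delta_rot":[0,0,0],"fingers":1},{"dp":[0.072,-0.006,-0.003],"delta_rot":[0,0,0],"fingers":1},{"dp":[0.072,-0.006,-0.003],"delta_rot":[0,0,0],"fingers":1},{"dp":[0.072,-0.006,-0.003],"delta_rot":[0,0,0],"fingers":1},{"dp":[0.072,-0.006,-0.003],"delta_rot":[0,0,0],"fingers":1},{"dp":[0.072,-0.006,-0.003],"delta_rot":[0,0,0],"fingers":1}]' >/dev/null
python3 -m crank '[{"dp":[0,0,0],"delta_rot":[0,0,0],"fingers":1},{"dp":[0,0,0],"delta_rot":[0,0,0],"fingers":1},{"dp":[0,0,0],"delta_rot":[0,0,0],"fingers":1}]' >/dev/null
python3 go.py 0.553 0.229 0.167
python3 - <<'E'
from h import *
d=np.load('pics/top0.npy');C=cloud('top',d)
for a,b in((.150,.17),(.07,.09)):
    m=np.zeros(d.shape,bool);s=C[180:232,180:232,2];m[180:232,180:232]=(s>a)&(s<b);Q=C[m];print(Q.mean(0),Q.min(0),Q.max(0))
E
```

```text
t 9.8 tcp [0.5517 0.2363 0.2676] F [ 0.08 -0.97  0.68] gap 0.997 gf 0.0
dp total [-0.0145  0.0028  0.2013] rot [-0.00014  0.0001   0.00029] q6 0.22
[0.55287323 0.22947146 0.15455627] [0.54144645 0.21771669 0.15003426] [0.56520436 0.24160889 0.15988528]
[0.54919271 0.22424707 0.0780402 ] [0.52979758 0.20693649 0.07053966] [0.57592733 0.25269081 0.08993162]
```

```bash

python3 -m crank '[{"dp":[-0.013,0.003,0],"delta_rot":[0,0,0],"fingers":1},{"dp":[0,0,0.04],"delta_rot":[0,0,0],"fingers":1},{"dp":[0,0,0.04],"delta_rot":[0,0,0],"fingers":1},{"dp":[0,0,0.04],"delta_rot":[0,0,0],"fingers":1},{"dp":[0,0,0.04],"delta_rot":[0,0,0],"fingers":1},{"dp":[0,0,0.04],"delta_rot":[0,0,0],"fingers":1},{"dp":[0,0,0],"delta_rot":[0,0,0],"fingers":1},{"dp":[0,0,0],"delta_rot":[0,0,0],"fingers":1}]'
python3 go.py 0.553 0.2297 0.167
python3 -m crank '[{"dp":[0,0,0],"delta_rot":[0,0,0],"fingers":-1},{"dp":[0,0,0],"delta_rot":[0,0,0],"fingers":-1},{"dp":[0,0,0],"delta_rot":[0,0,0],"fingers":-1},{"dp":[0,0,0],"delta_rot":[0,0,0],"fingers":-1},{"dp":[0,0,0],"delta_rot":[0,0,0],"fingers":-1},{"dp":[0,0,0],"delta_rot":[0,0,0],"fingers":-1},{"dp":[0,0,0],"delta_rot":[0,0,0],"fingers":-1},{"dp":[0,0,0],"delta_rot":[0,0,0],"fingers":-1},{"dp":[0,0,0],"delta_rot":[0,0,0],"fingers":-1},{"dp":[0,0,0],"delta_rot":[0,0,0],"fingers":-1},{"dp":[0,0,0],"delta_rot":[0,0,0],"fingers":-1},{"dp":[0,0,0],"delta_rot":[0,0,0],"fingers":-1}]' 60
```

```text
t: 10.47
tcp_pos: [0.5535, 0.228, 0.167]
tool_rot: [0.708, 0.707, -0.001, -0.001]
force: [0.3, 0.2, -0.6]
finger_gap: 1.0
gripper_force: 0.0
t 10.47 tcp [0.5535 0.228  0.167 ] F [ 0.26  0.2  -0.55] gap 1.0 gf 0.0
dp total [ 0.0035 -0.0011  0.0001] rot [-0.00047  0.00013 -0.00023] q6 0.21
t: 11.47
tcp_pos: [0.5538, 0.23, 0.1689]
tool_rot: [0.707, 0.708, 0.0, 0.0]
force: [-1.7, -0.2, 6.3]
finger_gap: 0.289
gripper_force: 58.5
```

```bash

python3 -m crank '[{"dp":[0,0,-0.01],"delta_rot":[0,0,0],"fingers":-1},{"dp":[0,0,-0.02],"delta_rot":[0,0,0],"fingers":-1},{"dp":[0,0,-0.03],"delta_rot":[0,0,0],"fingers":-1},{"dp":[0,0,-0.03],"delta_rot":[0,0,0],"fingers":-1},{"dp":[0,0,-0.03],"delta_rot":[0,0,0],"fingers":-1},{"dp":[0,0,-0.03],"delta_rot":[0,0,0],"fingers":-1},{"dp":[0,0,-0.03],"delta_rot":[0,0,0],"fingers":-1},{"dp":[0,0,-0.03],"delta_rot":[0,0,0],"fingers":-1},{"dp":[0,0,-0.02],"delta_rot":[0,0,0],"fingers":-1},{"dp":[0,0,-0.01],"delta_rot":[0,0,0],"fingers":-1},{"dp":[0,0,0],"delta_rot":[0,0,0],"fingers":-1},{"dp":[0,0,0],"delta_rot":[0,0,0],"fingers":-1}]'
python3 go.py 0.574 0.05 0.23
```

```text
t: 12.47
tcp_pos: [0.5534, 0.2298, 0.2877]
tool_rot: [0.707, 0.707, -0.0, -0.0]
force: [-0.4, 0.2, -1.3]
finger_gap: 0.287
gripper_force: 58.9
t 12.47 tcp [0.5534 0.2298 0.2877] F [-0.44  0.15 -1.33] gap 0.287 gf 58.9
dp total [-0.3597  0.0408  0.1154] rot [-7.0e-05  2.0e-05  1.7e-04] q6 0.21
```

```bash

python3 -m crank '[{"dp":[-0.02,0.002,0],"delta_rot":[0,0,0],"fingers":-1},{"dp":[-0.041,0.004,0],"delta_rot":[0,0,0],"fingers":-1},{"dp":[-0.041,0.004,0],"delta_rot":[0,0,0],"fingers":-1},{"dp":[-0.041,0.004,0],"delta_rot":[0,0,0],"fingers":-1},{"dp":[-0.041,0.004,0],"delta_rot":[0,0,0],"fingers":-1},{"dp":[-0.041,0.004,0],"delta_rot":[0,0,0],"fingers":-1},{"dp":[-0.041,0.004,0],"delta_rot":[0,0,0],"fingers":-1},{"dp":[-0.041,0.004,0],"delta_rot":[0,0,0],"fingers":-1},{"dp":[-0.041,0.004,0],"delta_rot":[0,0,0],"fingers":-1},{"dp":[-0.041,0.004,0],"delta_rot":[0,0,0],"fingers":-1},{"dp":[-0.039,0.003,0],"delta_rot":[0,0,0],"fingers":-1},{"dp":[0,0,0],"delta_rot":[0,0,0],"fingers":-1}]'
python3 -m crank '[{"dp":[0,0,0.02],"delta_rot":[0,0,0],"fingers":-1},{"dp":[0,0,0.03],"delta_rot":[0,0,0],"fingers":-1},{"dp":[0,0,0.03],"delta_rot":[0,0,0],"fingers":-1},{"dp":[0,0,0.03],"delta_rot":[0,0,0],"fingers":-1},{"dp":[0,0,0.03],"delta_rot":[0,0,0],"fingers":-1},{"dp":[0,0,0.02],"delta_rot":[0,0,0],"fingers":-1},{"dp":[0,0,0],"delta_rot":[0,0,0],"fingers":-1},{"dp":[0,0,0],"delta_rot":[0,0,0],"fingers":-1}]' >/dev/null
python3 go.py 0.574 0.016 0.19
python3 - <<'E'
from h import *
p,d=manip.snapshot('scene');cv2.imwrite('pics/s3.png',p[:,:,::-1]);np.save('pics/s3.npy',d)
P=manip.sense()['tcp_pos']; print('pred tip px',proj('scene',P-[0,0,.153]),'spot px',proj('scene',[.574,.016,.024]))
u0,v0=210,130;cv2.imwrite('pics/c3.png',cv2.resize(p[v0:v0+80,u0:u0+80,::-1],(600,600),interpolation=2))
E
```

```text
t: 13.47
tcp_pos: [0.5746, 0.0118, 0.2868]
tool_rot: [0.708, 0.706, -0.001, 0.0]
force: [0.4, 0.5, -1.9]
finger_gap: 0.29
gripper_force: 58.9
t 14.13 tcp [0.5738 0.0165 0.2069] F [-0.45  0.24 -0.33] gap 0.289 gf 58.9
dp total [-0.0009  0.0004  0.0338] rot [-3.8e-04 -8.0e-05  2.7e-04] q6 -0.17
pred tip px [[245.2423098  181.96217085]] spot px [[245.68003229 191.28995659]]
```

View pics/c3.png

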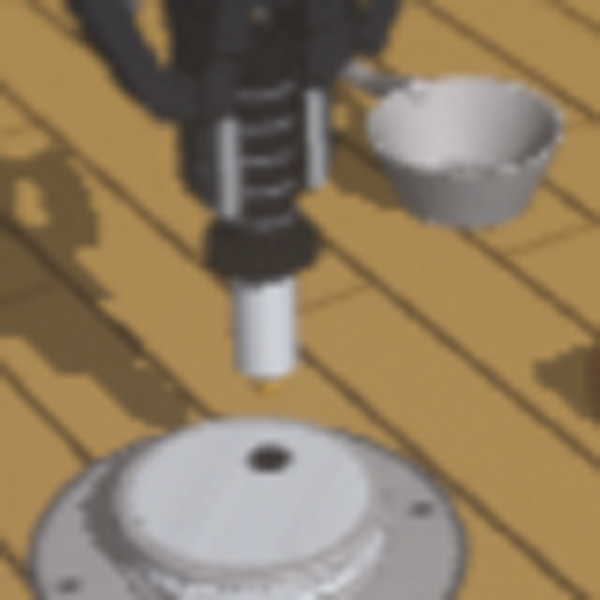

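The crop shows the tester upright. Its tip at crop (265,389) and the spot at (269,459) both match the projections to within half a pixel. I'll lower it gently.

```bash

python3 -m crank '[{"dp":[0,0,0.018],"delta_rot":[0,0,0],"fingers":-1},{"dp":[0,0,0.018],"delta_rot":[0,0,0],"fingers":-1},{"dp":[0,0,0.01],"delta_rot":[0,0,0],"fingers":-1},{"dp":[0,0,0.006],"delta_rot":[0,0,0],"fingers":-1},{"dp":[0,0,0],"delta_rot":[0,0,0],"fingers":-1},{"dp":[0,0,0],"delta_rot":[0,0,0],"fingers":-1},{"dp":[0,0,0],"delta_rot":[0,0,0],"fingers":-1}]'
python3 go.py 0.574 0.016 0.1735
python3 -m crank '[{"dp":[0,0,0.004],"delta_rot":[0,0,0],"fingers":-1},{"dp":[0,0,0.004],"delta_rot":[0,0,0],"fingers":-1},{"dp":[0,0,0.002],"delta_rot":[0,0,0],"fingers":-1},{"dp":[0,0,0],"delta_rot":[0,0,0],"fingers":-1},{"dp":[0,0,0],"delta_rot":[0,0,0],"fingers":-1},{"dp":[0,0,0],"delta_rot":[0,0,0],"fingers":-1},{"dp":[0,0,0],"delta_rot":[0,0,0],"fingers":-1}]'
python3 go.py 0.574 0.016 0.1735
```

```text
t: 14.77
tcp_pos: [0.5746, 0.0158, 0.1821]
tool_rot: [0.707, 0.707, 0.0, 0.0]
force: [-0.2, -0.1, -1.3]
finger_gap: 0.289
gripper_force: 58.9
t 14.77 tcp [0.5746 0.0158 0.1821] F [-0.17 -0.06 -1.26] gap 0.289 gf 58.9
dp total [ 0.0004 -0.0013  0.0172] rot [7.0e-05 1.0e-05 1.5e-04] q6 -0.17
t: 15.35
tcp_pos: [0.5747, 0.0158, 0.1771]
tool_rot: [0.707, 0.707, 0.0, 0.0]
force: [-0.5, -0.2, -0.2]
finger_gap: 0.287
gripper_force: 58.9
t 15.35 tcp [0.5747 0.0158 0.1771] F [-0.55 -0.2  -0.18] gap 0.287 gf 58.9
dp total [ 0.0003 -0.0013  0.0072] rot [1.0e-04 2.0e-05 1.6e-04] q6 -0.17
```

```bash

python3 -m crank '[{"dp":[0,0,0.002],"delta_rot":[0,0,0],"fingers":-1},{"dp":[0,0,0.002],"delta_rot":[0,0,0],"fingers":-1},{"dp":[0,0,0],"delta_rot":[0,0,0],"fingers":-1},{"dp":[0,0,0],"delta_rot":[0,0,0],"fingers":-1},{"dp":[0,0,0],"delta_rot":[0,0,0],"fingers":-1}]'
python3 -m crank '[{"dp":[0,0,0.002],"delta_rot":[0,0,0],"fingers":-1},{"dp":[0,0,0.002],"delta_rot":[0,0,0],"fingers":-1},{"dp":[0,0,0],"delta_rot":[0,0,0],"fingers":-1},{"dp":[0,0,0],"delta_rot":[0,0,0],"fingers":-1},{"dp":[0,0,0],"delta_rot":[0,0,0],"fingers":-1},{"dp":[0,0,0],"delta_rot":[0,0,0],"fingers":-1}]'
python3 - <<'E'
from h import *
f=[]
for i in range(6):
    p,d=manip.snapshot('scene'); s=manip.sense(); f.append(s['force'])
print(np.mean(f,0),np.std(f,0),s['tcp_pos'])
cv2.imwrite('pics/s4.png',p[:,:,::-1])
u0,v0=210,130;cv2.imwrite('pics/c4.png',cv2.resize(p[v0:v0+80,u0:u0+80,::-1],(600,600),interpolation=2))
E
```

```text
t: 15.77
tcp_pos: [0.5747, 0.0159, 0.175]
tool_rot: [0.707, 0.707, 0.0, 0.0]
force: [0.8, 0.1, -0.2]
finger_gap: 0.294
gripper_force: 58.9
t: 16.27
tcp_pos: [0.5746, 0.0158, 0.173]
tool_rot: [0.707, 0.707, 0.0, 0.0]
force: [0.5, 0.3, 1.1]
finger_gap: 0.287
gripper_force: 58.9
[ 1.06681581 -0.13132344  1.04523335] [0.36848957 0.35747046 0.83554056] [0.5745824  0.01587843 0.1729614 ]
```

View pics/c4.png

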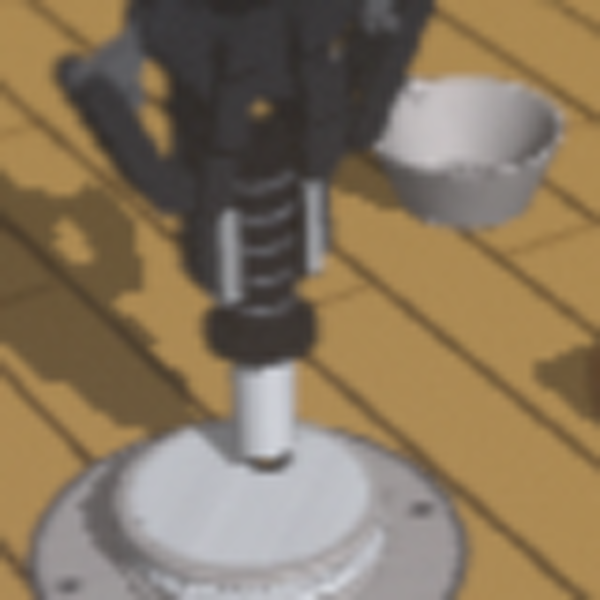

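The tip stands on the black spot at crop (268,460). The contact force is about 2.4 N above the free reading, which puts the spring mid-travel, and the tester is upright with the tin still on the plate. I'll hand it in.

```bash
python3 -c "
from station import manip
print(manip.sign_off())"
```

```text
the job is handed in; nothing more can be done
None
```

The job is handed in: the tin lies wholly on the plate, and the tester is held upright with its sprung tip pressing the black spot at about 2.4 N; the hand-in returned no verdict.

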